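# Torque-check the clamp screw of a book press

## Task

Check that the clamp screw of the small book press holds: swing its torque lever clockwise (seen from above) until it catches, then press the handle on to about 0.8 N m (about 9 N at the handle, short of the 1.15 N m at which the screw would slip) and keep it loaded for two seconds without the screw turning. Then let off, swing the lever back anticlockwise to its rest stop and leave it there, without shifting the things on the desk around the press.

Things in the scene. Friction and masses are not known exactly. Their poses are not given: they have to be found in the camera images.
- press: the book press, fixed to the desk: dark steel base 150 x 205 x 12 mm, two columns and a grey cross bar (36 x 210 mm, top at 84 mm) over a closed notebook (210 x 152 mm, sticking out at the front and back). Origin: underside centre of the base, on the desk, straight below the screw's axis; z up, -x is the front, y runs along the cross bar
- axis_top (a point): point on the axis of screw and lever, at the hub's top, 128 mm above the desk; only the handle is higher. The lever is free over 1.2 rad between catch and rest stop. The catch ring's setting varies: handle direction in the press's axes (rad from +x towards +y) is 2.58 to 2.90 at the catch (front, a little left), 1.2 more at the rest stop (front right); it starts 0.3 to 0.6 short of the catch
- handle (a point): centre of the top of the lever's handle, 169 mm above the desk, 90 mm from the axis: an upright fixed round black pin, 14 mm diameter, free from 121 to 169 mm above the desk. The steel lever arm under it is 14 mm wide, 108 to 118 mm above the desk, with a 24 mm round boss (top at 121 mm) below the pin. The lever swings about the axis with 0.03 N m friction and stays where left
- torque_head (a joint): twist of the springy torque head (aluminium disc, 78 mm diameter, under the lever; a steel catch ring with two dogs sits on it) against the screw, rad; positive = clockwise load; 27 N m/rad, about 3.3 N per mm at the handle. 0 unloaded; 0.8 N m is 0.03 rad (2.7 mm at the handle): too small to set from measured positions, so feel the force
- screw (a joint): turn of the clamp screw in the press, rad, positive = clockwise; starts at 0 and must stay there. The screw slips at 1.15 N m (12.8 N at the handle), either way round
- eraser: white eraser in a sleeve, 56 x 25 x 13 mm, lying to the left of the press; leave alone. Origin: underside centre
- glue_stick: glue stick standing to the left of the press, 28 mm diameter, 92 mm tall; leave alone. Origin: underside centre
- clip_dish: round dish of paper clips, 74 mm diameter, 24 mm tall, behind the press; leave alone. Origin: underside centre

How it is judged (in metres and radians):
On the way:
1. the screw is loaded clockwise to at least 0.54 N m (head twisted at least 0.02 rad) for 1.5 s without a break (value of joint torque_head above 0.02 rad), for 1.5 s.
At the end, for the whole second after the job is handed in: the lever is back at or near its rest stop (handle in front of the axis and at least 40 mm to the right of it in the press's own axes; at the stop it is 53 to 74 mm to the right), the torque head is unloaded (twist within 0.005 rad of 0), and the screw stands where it stood (within 0.03 rad) (y of handle in the frame of press below -0.04 m and x of handle in the frame of press below 0 m and value of joint torque_head between -0.005 and 0.005 rad and value of joint screw between -0.03 and 0.03 rad); the robot touches nothing.
It fails at once if the screw turned by more than 0.03 rad (value of joint screw above 0.03 rad or value of joint screw below -0.03 rad).
It fails at once if the eraser was shifted by more than 20 mm (distance of eraser from where it was at the start of the episode above 0.02 m).
It fails at once if the glue stick was shifted by more than 20 mm (distance of glue_stick from where it was at the start of the episode above 0.02 m).
It fails at once if the clip dish was shifted by more than 20 mm (distance of clip_dish from where it was at the start of the episode above 0.02 m).
It also fails if it takes over 58 s, if anything falls off the work surface, if the arm or the gripper's body presses on something with over 40 N, if the wrist force passes 120 N, or if a joint passes its speed limit or range.

## Robot

A 6-joint arm with a two-finger parallel gripper is mounted at the origin on a cart in front of the work surface, level with it; the furniture and walls round the work are solid. World frame = base frame: x ahead of the robot, y to its left, z up, the work surface at z = 0. Lengths are in mm, angles in rad, forces in N, time in s.
With the tool pointing down it reaches from about 350 to 775 mm from the base axis. Payload 7.3 kg.
Tool frame: the origin (TCP) lies on the front face of the gripper's body, between the roots of the fingers; the fingertips stand 66 mm ahead of it and the grasp point (between the pads) lies 47 mm ahead of it (bot.tip_extent is the distance from the TCP to the fingertips, in mm); z points along the fingers, y is the line along which they close (so a half turn about z gives the same grasp; the last joint's range is limited). The gripper opens to 92 mm and grips with 3 to 60 N. Pads are 19 mm wide; open, the fingers measure 130 mm over their backs; the gripper's body (75 mm by 190 mm) begins 47 mm behind the grasp point.
Start: joints at [1.118, 0.342, 1.524, -0, 1.275, -0.146], TCP at [158.538, 500.504, 292.241] pointing down, gripper open.
Joint ranges: [-2.53, 2.53], [-0.77, 2.02], [0.04, 2.7], [-1, 4.14], [0.28, 2.66], [-3.11, 3.11]. Speed limits (rad/s): [2.57, 2.57, 3.14, 3.14, 3.14, 3.14].

## Interface

Orientations are given as [roll, pitch, yaw] about the fixed x, y, z axes, in that order (R = Rz(yaw) Ry(pitch) Rx(roll)).
In Python, from plant import readout, viewer, order, bot gives the robot as it stands.
- The arm moves only by the shell command python3 -m creep 'ROWS'. ROWS is text: rows parted by semicolons, each of 7 numbers parted by spaces: the shift along the world's x, y, z in m, then the turn, a rotation vector about the world's x, y, z in rad, then the opening in per cent of the stroke, from 0 (shut) to 100 (fully open). A call has 1 to 8 rows; each row shifts and turns the commanded pose from where the row before left it; what a row does not reach is not made up. A row lasts 1/12 s, in which the tool goes at most 41.7 mm and 7.16 degrees, less where a joint would pass 70% of its speed; a pose out of reach is approached as far as the arm can. A call is refused whole if a number of a shift passes 0.0417 or a number of a turn 0.125, either way. A call with a gripper value outside its range is refused whole. The fingers move at their own pace and stop on an object; the grip force is fixed at half the most. Time passes only in rows, so rows that do not move let the fingers close. It gives the time, the measured TCP pose, the force, the opening and the grip force at its end, in the units of the state.
- readout.get_obs(): the state, without advancing time (a new reading comes with each control period).
- viewer.capture(name): name is "side" or "top" or "wrist"; returns the picture (420x560x3 uint8, red, green, blue); there is no depth.
- viewer.camera_info(name): a dict with "fx", "fy", "cx", "cy" (pixels), "origin" and "rotation" of the camera in the world. Camera axes: x right, y up, looking along -z (the intrinsics and any distortion apply to the point x, -y, -z); pixel columns grow to the right and rows downward; lengths in mm; the calibration is good to about 2 mm. The wrist camera is an equidistant fisheye: a pixel r from the principal point sees the ray r / f radians off the axis. A picture is of the moment at which its call begins: read the wrist's pose just before it. camera_info takes no time and is no camera call; for the wrist camera it gives the pose at the moment of the call.
- order.close_job(): hands the job in; it is judged then, once.
The state is a dict: "time": time; "joint_positions": joint angles; "dq": joint speeds; "tau": joint torques, N m; "tool_pos": TCP position; "tcp_rot": TCP orientation; "contact_force": force on the tool from outside, world axes, zero at the start; "moment": the same for the moment, N m; "grip_width": finger opening in mm; "finger_force": force on a finger pad.
Only numpy, scipy, OpenCV 4.12 (cv2) and the standard library are available. Lean on these libraries where they do the work, as an engineer would, in place of code of your own. Each camera call takes 0.05 s, during which the arm holds its last target. There are 200 camera calls.

## Working session

There is one attempt and no reset: what is moved stays moved. The work goes in short steps, Python scripts to look and compute and a shell command to move; the robot and the scene stay as the last step left them, time stands still between calls to the robot, and variables do not carry over. Pictures are saved under pics/ and viewed, at most 10 in all, crops included, and the job is handed in when it is done.

```bash
mkdir -p pics; ls
python3 - <<'E'
from plant import readout,viewer,order,bot
import cv2,numpy as np
o=readout.get_obs();print({k:np.round(v,3) for k,v in o.items()})
ims=[]
for n in("top","side"):
    print(n,viewer.camera_info(n));cv2.imwrite(f"pics/{n}1.png",viewer.capture(n)[:,:,::-1])
print(bot.tip_extent)
E
```

```text
pics
{'time': np.float64(0.0), 'joint_positions': array([ 1.118,  0.343,  1.525,  0.   ,  1.275, -0.146]), 'dq': array([-0.   ,  0.001, -0.   , -0.001,  0.   ,  0.   ]), 'tau': array([ 1.0000e-03, -4.3125e+01, -2.4422e+01,  7.2000e-02,  5.6000e-02,
       -0.0000e+00]), 'tool_pos': array([158.393, 500.219, 291.563]), 'tcp_rot': array([-3.14 , -0.   ,  2.835]), 'contact_force': array([-0.052, -0.362,  0.478]), 'moment': array([-0.011, -0.007,  0.002]), 'finger_force': np.float64(0.0), 'grip_width': np.float64(91.749)}
top {'fx': 442.00691242059503, 'fy': 442.00691242059503, 'cx': 282.864168917957, 'cy': 213.80716436556835, 'origin': array([577.30084935, 174.22238786, 986.55256637]), 'rotation': array([ 0.08159829, -0.0243943 , -1.57502631])}
side {'fx': 504.9851086396155, 'fy': 504.9851086396155, 'cx': 283.8525811030919, 'cy': 210.36130543646084, 'origin': array([203.67935713, 824.289031  , 487.29891712]), 'rotation': array([ 1.15042426, -0.00626903, -2.56347331])}
65.5
```

View pics/top1.png

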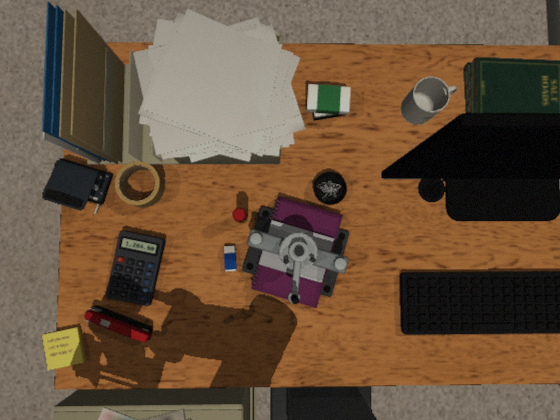

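View pics/side1.png

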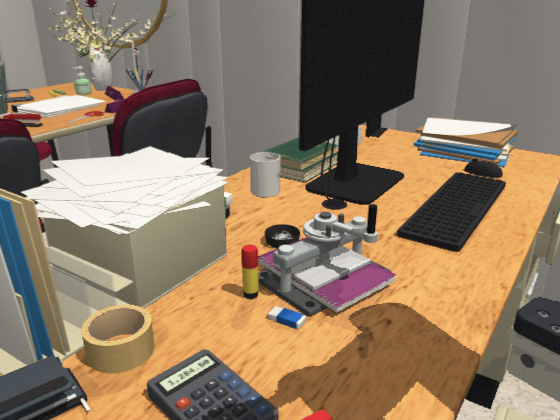

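```bash
python3 - <<'E'
import cv2
a=cv2.imread("pics/top1.png")[190:320,220:370]
b=cv2.imread("pics/side1.png")[190:320,240:400]
c=cv2.hconcat([cv2.resize(a,None,fx=2.6,fy=2.6,interpolation=2),cv2.resize(b,None,fx=2.4,fy=2.6,interpolation=2)])
c=cv2.convertScaleAbs(c,alpha=1.8,beta=15)
print(c.shape);cv2.imwrite("pics/crop1.png",c)
E
cat > h.py <<'E'
from plant import readout,viewer,order,bot
import numpy as np
from scipy.spatial.transform import Rotation as R
def onplane(n,u,v,z):
    c=viewer.camera_info(n);d=np.array([(u-c['cx'])/c['fx'],-(v-c['cy'])/c['fy'],-1])
    d=R.from_euler('xyz',c['rotation']).apply(d);o=c['origin'];return o+d*(z-o[2])/d[2]
def proj(n,p):
    c=viewer.camera_info(n);q=R.from_euler('xyz',c['rotation']).inv().apply(np.array(p)-c['origin'])
    return c['cx']+c['fx']*q[0]/-q[2],c['cy']+c['fy']*q[1]/q[2]
def obs():
    o=readout.get_obs();print({k:np.round(o[k],2).tolist() for k in('time','joint_positions','tool_pos','tcp_rot','contact_force','moment','grip_width','finger_force')})
E
python3 - <<'E'
from h import *
for l,n,u,v,z in[('hub','top',299,248,128),('hubS','side',323,218,128),('handle','top',294,298,169),('handleS','side',372,207,169),('colL','top',256,239,92),('colR','top',341,264,92),('glue','top',240,214,92),('er','top',230,258,13),('dish','top',330,188,24)]:
    print(l,onplane(n,u,v,z).round())
E
```

```text
(338, 774, 3)
hub [581. 122. 128.]
hubS [569. 139. 128.]
handle [490. 134. 169.]
handleS [483. 139. 169.]
colL [599. 207.  92.]
colR [548.  35.  92.]
glue [650. 239.  92.]
er [560. 266.  13.]
dish [713.  46.  24.]
```

View pics/crop1.png

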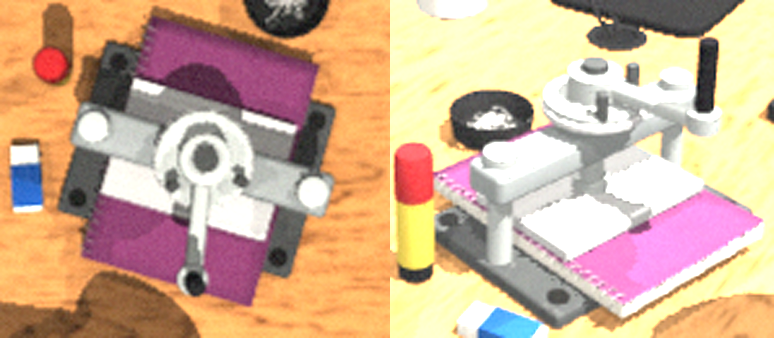

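Run:
```python
from h import *
from scipy.optimize import least_squares
a=[onplane('top',298.5,250.4,128),onplane('side',325.4,215.4,128)]
h=[onplane('top',294.2,298.8,169),onplane('side',372.9,206,169)]
print(np.round(a,1),np.round(h,1))
A=(a[0]+a[1])/2;H=(h[0]+h[1])/2
L=onplane('top',256.2,238,92);Rr=onplane('top',340.8,263.5,92);print('mid col',(L+Rr)/2,np.linalg.norm(L-Rr))
d=(L-Rr)[:2];yaw=np.arctan2(-d[0],d[1]);print('yaw',yaw)
v=(H-A)[:2];print('r',np.hypot(*v),'ang world',np.arctan2(v[1],v[0]),'press',np.arctan2(v[1],v[0])-yaw)
```

```text
[[576.2 123.  128. ]
 [570.6 128.  128. ]] [[488.1 133.9 169. ]
 [483.6 134.2 169. ]]
mid col [575.47435152 120.82420244  92.        ] 178.40961202451643
yaw -0.29598733334023136
r 87.98094396339762 ang world 3.0436308517708217 press 3.339618185111053
```

```bash
python3 -m creep '0.0205 -0.0229 0 0 0 0 40;0.0205 -0.0229 0 0 0 0 40;0.0205 -0.0229 0 0 0 0 40;0.0205 -0.0229 0 0 0 0 40;0.0205 -0.0229 0 0 0 0 40;0.0205 -0.0229 0 0 0 0 40;0.0205 -0.0229 0 0 0 0 40;0.0205 -0.0229 0 0 0 0 40'
python3 -m creep '0.0205 -0.0229 0 0 0 0 40;0.0205 -0.0229 0 0 0 0 40;0.0205 -0.0229 0 0 0 0 40;0.0205 -0.0229 0 0 0 0 40;0.0205 -0.0229 0 0 0 0 40;0.0205 -0.0229 0 0 0 0 40;0.0205 -0.0229 0 0 0 0 40;0.0205 -0.0229 0 0 0 0 40'
python3 -m creep '0 0 -0.01 0 0 0.1 40;0 0 -0.01 0 0 0.1 40;0 0 -0.01 0 0 0 40;0 0 0 0 0 0 40;0 0 0 0 0 0 40'
python3 - <<'E'
from h import *
import cv2
obs()
c=viewer.camera_info('wrist');print(c)
cv2.imwrite("pics/w1.png",viewer.capture('wrist')[:,:,::-1])
q=R.from_euler('xyz',c['rotation']).inv()
def pw(p):
    q_=q.apply(np.array(p)-c['origin']);x,y,z=q_[0],-q_[1],-q_[2];r=np.hypot(x,y);t=np.arctan2(r,z)
    return c['cx']+c['fx']*t*x/r,c['cy']+c['fy']*t*y/r
print('handle pred',pw([486,134,169]),'axis',pw([575,123.5,128]))
E
```

```text
time: 0.77
tool_pos: [323.1, 316.0, 292.0]
tcp_rot: [-3.141, -0.0, 2.835]
contact_force: [0.4, 1.1, -0.1]
grip_width: 42.7
finger_force: 0.0
time: 1.43
tool_pos: [487.2, 132.7, 291.9]
tcp_rot: [-3.141, -0.001, 2.835]
contact_force: [0.0, 0.2, 0.1]
grip_width: 36.7
finger_force: 0.0
time: 1.85
tool_pos: [486.3, 134.0, 261.8]
tcp_rot: [-3.141, -0.002, 3.034]
contact_force: [0.2, -0.5, 0.1]
grip_width: 36.6
finger_force: 0.0
{'time': 1.85, 'joint_positions': [0.12, 0.33, 1.63, 0.0, 1.18, -1.35], 'tool_pos': [486.27, 134.05, 261.8], 'tcp_rot': [-3.14, -0.0, 3.03], 'contact_force': [0.19, -0.48, 0.06], 'moment': [0.0, 0.02, -0.01], 'grip_width': 36.56, 'finger_force': 0.0}
{'fx': 325.19226210127806, 'fy': 325.19226210127806, 'cx': 281.29155636599074, 'cy': 208.09753178687285, 'origin': array([407.66738637, 142.10235752, 353.90522608]), 'rotation': array([-2.96977436e-01, -5.47163417e-04,  1.46460536e+00])}
handle pred (np.float64(281.5261276001589), np.float64(242.45426744854208)) axis (np.float64(280.24930550273484), np.float64(319.7988661414672))
```

View pics/w1.png

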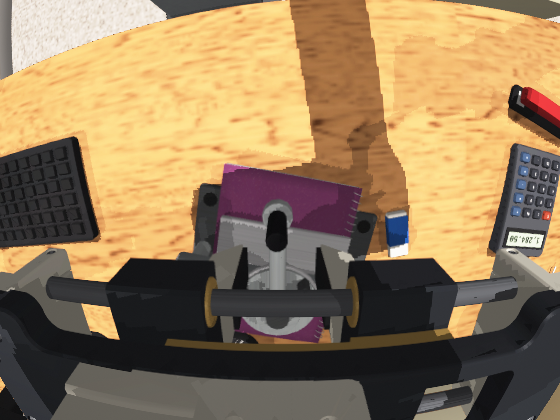

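The wrist view shows the pin's top at about (277,245), within 3 mm of the prediction and between the open fingers (tips near x 240 and 335). I'll go down around it.

```bash
python3 -m creep '0 -0.002 -0.011 0 0 0 40;0 0 -0.011 0 0 0 40;0 0 -0.011 0 0 0 40;0 0 -0.011 0 0 0 40;0 0 -0.011 0 0 0 40;0 0 -0.011 0 0 0 40;0 0 0 0 0 0 40;0 0 0 0 0 0 40'
python3 -m creep '0 0.003 0 0 0 0 40;0 0.003 0 0 0 0 40;0 0.003 0 0 0 0 40;0 0.003 0 0 0 0 40;0 0 0 0 0 0 40;0 0 0 0 0 0 40'
```

```text
time: 2.57
tool_pos: [486.6, 132.3, 196.6]
tcp_rot: [3.142, -0.0, 3.035]
contact_force: [-0.5, 0.4, -0.2]
grip_width: 36.7
finger_force: 0.0
time: 3.07
tool_pos: [486.5, 144.4, 196.4]
tcp_rot: [3.141, 0.0, 3.035]
contact_force: [-0.5, -0.4, 0.1]
grip_width: 36.6
finger_force: 0.0
```

```bash
python3 -m creep '0.0013 0.0044 0 0 0 -0.05 40;0.0013 0.0043 0 0 0 -0.05 40;0.0017 0.0042 0 0 0 -0.05 40;0.0018 0.0042 0 0 0 -0.05 40;0.0021 0.004 0 0 0 -0.05 40;0.0021 0.004 0 0 0 -0.05 40;0.0025 0.0038 0 0 0 -0.05 40;0 0 0 0 0 0 40'
python3 - <<'E'
from h import *
import cv2
for i in range(1): obs()
cv2.imwrite("pics/w2.png",viewer.capture('wrist')[:,:,::-1][:, :])
E
```

```text
time: 3.73
tool_pos: [499.7, 173.4, 196.2]
tcp_rot: [3.141, 0.0, 2.683]
contact_force: [0.2, -0.3, -0.4]
grip_width: 36.5
finger_force: 0.0
{'time': 3.73, 'joint_positions': [0.19, 0.45, 1.65, 0.0, 1.04, -0.92], 'tool_pos': [499.65, 173.38, 196.25], 'tcp_rot': [3.14, 0.0, 2.68], 'contact_force': [0.24, -0.33, -0.42], 'moment': [-0.03, 0.03, -0.06], 'grip_width': 36.5, 'finger_force': 0.0}
```

View pics/w2.png

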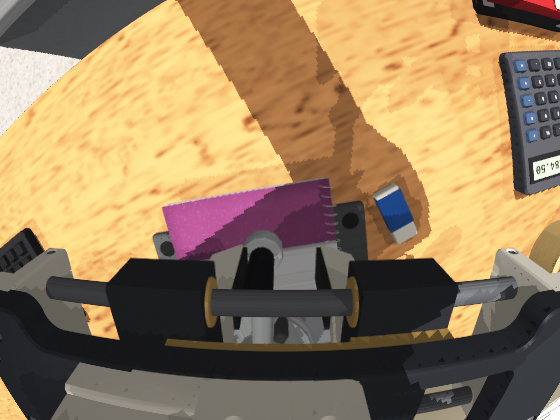

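Pin at about (262,265), riding on the left finger as intended. Now I'll feel for the catch in small steps.

```bash
python3 -m creep '0.0007 0.0013 0 0 0 -0.015 40;0.0007 0.0013 0 0 0 -0.015 40;0 0 0 0 0 0 40'
```

```text
time: 4.03
tool_pos: [500.8, 175.6, 196.2]
tcp_rot: [3.141, -0.0, 2.654]
contact_force: [-1.0, -0.7, -0.6]
grip_width: 36.7
finger_force: 0.1
```

```bash
python3 -m creep '0.0007 0.0013 0 0 0 -0.015 40;0.0007 0.0013 0 0 0 -0.015 40;0 0 0 0 0 0 40'
```

```text
time: 4.28
tool_pos: [502.2, 178.1, 196.2]
tcp_rot: [-3.141, 0.0, 2.624]
contact_force: [-0.5, -2.5, 0.9]
grip_width: 36.7
finger_force: 1.0
```

```bash
python3 -m creep '0.0005 0.0009 0 0 0 0 40;0 0 0 0 0 0 40;0 0 0 0 0 0 40'; python3 -m creep '0 0 0 0 0 0 40'
```

```text
time: 4.53
tool_pos: [502.5, 178.8, 196.2]
tcp_rot: [-3.141, -0.0, 2.625]
contact_force: [-1.6, -4.0, 1.6]
grip_width: 36.5
finger_force: 2.0
time: 4.62
tool_pos: [502.5, 178.8, 196.2]
tcp_rot: [-3.141, -0.0, 2.625]
contact_force: [-1.4, -4.0, 1.2]
grip_width: 36.6
finger_force: 2.0
```

```bash
python3 -m creep '0.0004 0.0009 0 0 0 0 40;0 0 0 0 0 0 40;0 0 0 0 0 0 40'; python3 -m creep '0 0 0 0 0 0 40'
```

```text
time: 4.87
tool_pos: [502.8, 179.5, 196.1]
tcp_rot: [-3.14, -0.0, 2.625]
contact_force: [-1.7, -6.2, 1.2]
grip_width: 36.8
finger_force: 3.0
time: 4.95
tool_pos: [502.8, 179.5, 196.1]
tcp_rot: [-3.14, -0.0, 2.625]
contact_force: [-0.9, -6.2, 1.4]
grip_width: 36.8
finger_force: 2.9
```

```bash
python3 -m creep '0.0006 0.0012 0 0 0 0 40;0 0 0 0 0 0 40;0 0 0 0 0 0 40'; python3 -m creep '0 0 0 0 0 0 40'
```

```text
time: 5.2
tool_pos: [503.2, 180.3, 196.1]
tcp_rot: [-3.139, -0.0, 2.625]
contact_force: [-3.0, -6.9, 2.6]
grip_width: 36.8
finger_force: 4.0
time: 5.28
tool_pos: [503.2, 180.3, 196.1]
tcp_rot: [-3.139, -0.0, 2.625]
contact_force: [-2.9, -8.3, 2.3]
grip_width: 36.6
finger_force: 4.0
```

```bash
python3 -m creep '0.0001 0.0002 0 0 0 0 40;0 0 0 0 0 0 40;0 0 0 0 0 0 40;0 0 0 0 0 0 40;0 0 0 0 0 0 40;0 0 0 0 0 0 40;0 0 0 0 0 0 40;0 0 0 0 0 0 40'; for i in 1 2 3; do python3 -m creep '0 0 0 0 0 0 40;0 0 0 0 0 0 40;0 0 0 0 0 0 40;0 0 0 0 0 0 40;0 0 0 0 0 0 40;0 0 0 0 0 0 40;0 0 0 0 0 0 40;0 0 0 0 0 0 40';done
```

```text
time: 5.95
tool_pos: [503.3, 180.4, 196.1]
tcp_rot: [-3.139, -0.0, 2.625]
contact_force: [-1.7, -8.8, 1.7]
grip_width: 36.8
finger_force: 4.2
time: 6.62
tool_pos: [503.3, 180.4, 196.1]
tcp_rot: [-3.139, -0.0, 2.625]
contact_force: [-1.7, -8.8, 1.4]
grip_width: 37.0
finger_force: 4.2
time: 7.28
tool_pos: [503.3, 180.4, 196.1]
tcp_rot: [-3.139, -0.0, 2.625]
contact_force: [-1.8, -7.2, 1.8]
grip_width: 37.0
finger_force: 4.2
time: 7.95
tool_pos: [503.3, 180.4, 196.1]
tcp_rot: [-3.139, -0.0, 2.625]
contact_force: [-2.8, -7.9, 2.0]
grip_width: 37.1
finger_force: 4.2
```

```bash
python3 -m creep '-0.0005 -0.0009 0 0 0 0 40;-0.0005 -0.0009 0 0 0 0 40;-0.0005 -0.0009 0 0 0 0 40;-0.0005 -0.0009 0 0 0 0 40;-0.0005 -0.0009 0 0 0 0 40;-0.001 -0.0017 0 0 0 0 40;0 0 0 0 0 0 40;0 0 0 0 0 0 40'
python3 - <<'E'
from h import *
obs();p=readout.get_obs()['tool_pos'][:2]
a=np.r_[2.72,np.arange(2.79,3.78,.07)]
q=np.c_[575+90.7*np.cos(a),122.5+90.7*np.sin(a)]
print((q[0]-p).round(1));print(np.c_[a[1:],np.diff(q,axis=0)].round(2))
E
```

```text
time: 8.62
tool_pos: [500.2, 175.4, 196.3]
tcp_rot: [3.141, -0.0, 2.625]
contact_force: [0.2, 0.3, 0.9]
grip_width: 36.7
finger_force: 0.0
{'time': 8.62, 'joint_positions': [0.19, 0.45, 1.65, 0.0, 1.05, -0.86], 'tool_pos': [500.23, 175.44, 196.3], 'tcp_rot': [3.14, -0.0, 2.62], 'contact_force': [0.16, 0.32, 0.91], 'moment': [-0.03, -0.05, 0.05], 'grip_width': 36.7, 'finger_force': 0.0}
[ -8.  -15.8]
[[ 2.79 -2.39 -5.88]
 [ 2.86 -1.98 -6.03]
 [ 2.93 -1.55 -6.16]
 [ 3.   -1.12 -6.25]
 [ 3.07 -0.68 -6.31]
 [ 3.14 -0.23 -6.34]
 [ 3.21  0.21 -6.34]
 [ 3.28  0.66 -6.31]
 [ 3.35  1.1  -6.25]
 [ 3.42  1.53 -6.16]
 [ 3.49  1.96 -6.04]
 [ 3.56  2.37 -5.89]
 [ 3.63  2.78 -5.71]
 [ 3.7   3.17 -5.5 ]
 [ 3.77  3.55 -5.26]]
```

```bash
python3 -m creep '-0.002 -0.004 0 0 0 0 40;-0.002 -0.004 0 0 0 0 40;-0.002 -0.004 0 0 0 0 40;-0.002 -0.0038 0 0 0 0.035 40;-0.0024 -0.0059 0 0 0 0.07 40;-0.002 -0.006 0 0 0 0.07 40;-0.0016 -0.0062 0 0 0 0.07 40;-0.0011 -0.0062 0 0 0 0.07 40'
python3 -m creep '-0.0007 -0.0063 0 0 0 0.07 40;-0.0002 -0.0063 0 0 0 0.07 40;0.0002 -0.0063 0 0 0 0.07 40;0.0007 -0.0063 0 0 0 0.07 40;0.0011 -0.0062 0 0 0 0.07 40;0.0015 -0.0062 0 0 0 0.07 40;0.002 -0.006 0 0 0 0.07 40;0.0024 -0.0059 0 0 0 0.07 40'
python3 -m creep '0 0 0 0 0 0 40;0 0 0 0 0 0 40'
python3 - <<'E'
from h import *
import cv2
cv2.imwrite("pics/w3.png",viewer.capture('wrist')[:,:,::-1])
E
```

```text
time: 9.28
tool_pos: [484.7, 134.6, 196.3]
tcp_rot: [3.141, -0.0, 2.943]
contact_force: [0.3, 1.2, 0.4]
grip_width: 36.7
finger_force: 0.3
time: 9.95
tool_pos: [491.7, 85.1, 196.2]
tcp_rot: [3.141, -0.001, -2.78]
contact_force: [-0.3, 0.6, -0.2]
grip_width: 36.6
finger_force: 0.3
time: 10.12
tool_pos: [492.0, 85.3, 196.3]
tcp_rot: [3.141, 0.0, -2.786]
contact_force: [0.1, -0.4, -0.4]
grip_width: 36.7
finger_force: 0.0
```

View pics/w3.png

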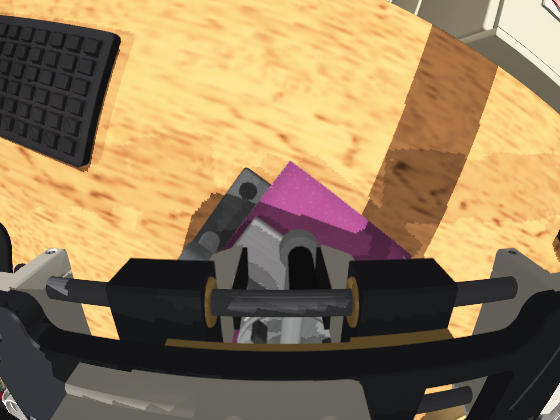

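The pin is at about (300,262), riding on the right finger. I'll carry it on and then feel for the rest stop.

```bash
python3 -m creep '0.0014 -0.0029 0 0 0 0.035 40;0.0014 -0.0029 0 0 0 0.035 40;0.0016 -0.0028 0 0 0 0.035 40;0.0016 -0.0028 0 0 0 0.035 40;0.0018 -0.0026 0 0 0 0.035 40;0.0018 -0.0026 0 0 0 0.035 40;0 0 0 0 0 0 40'
```

```text
time: 10.75
tool_pos: [501.7, 69.0, 196.2]
tcp_rot: [3.142, 0.0, -2.574]
contact_force: [0.4, 0.2, 0.3]
grip_width: 36.8
finger_force: 0.0
```

```bash
python3 -m creep '0.0014 -0.0018 0 0 0 0.025 40;0.0014 -0.0018 0 0 0 0.025 40;0 0 0 0 0 0 40'
```

```text
time: 11.0
tool_pos: [504.5, 65.6, 196.2]
tcp_rot: [3.141, 0.0, -2.525]
contact_force: [-1.2, -0.4, 0.0]
grip_width: 36.9
finger_force: 0.0
```

```bash
python3 -m creep '0.0008 -0.0009 0 0 0 0.013 40;0.0008 -0.0009 0 0 0 0.013 40;0 0 0 0 0 0 40'
```

```text
time: 11.25
tool_pos: [506.1, 63.6, 196.2]
tcp_rot: [3.141, -0.0, -2.497]
contact_force: [-0.3, 0.4, 0.2]
grip_width: 36.9
finger_force: 0.2
```

```bash
python3 -m creep '0.0009 -0.001 0 0 0 0.013 40;0.0009 -0.001 0 0 0 0.013 40;0 0 0 0 0 0 40'
```

```text
time: 11.5
tool_pos: [508.1, 61.5, 196.2]
tcp_rot: [-3.142, 0.0, -2.471]
contact_force: [-0.9, 0.7, 0.4]
grip_width: 36.9
finger_force: 0.1
```

```bash
python3 -m creep '0.0008 -0.0007 0 0 0 0.01 40;0.0007 -0.0007 0 0 0 0.01 40;0 0 0 0 0 0 40'
```

```text
time: 11.75
tool_pos: [509.6, 60.1, 196.2]
tcp_rot: [-3.142, 0.0, -2.451]
contact_force: [-0.5, 0.7, 0.3]
grip_width: 36.6
finger_force: 0.1
```

```bash
python3 -m creep '0.0008 -0.0007 0 0 0 0.01 40;0.0007 -0.0007 0 0 0 0.01 40;0 0 0 0 0 0 40'
```

```text
time: 12.0
tool_pos: [511.1, 58.7, 196.2]
tcp_rot: [-3.142, 0.0, -2.431]
contact_force: [-0.3, 0.4, -0.5]
grip_width: 36.7
finger_force: 0.1
```

```bash
python3 -m creep '0.0008 -0.0006 0 0 0 0.01 40;0.0006 -0.0006 0 0 0 0 40;0 0 0 0 0 0 40'
```

```text
time: 12.25
tool_pos: [512.5, 57.5, 196.2]
tcp_rot: [3.142, 0.0, -2.421]
contact_force: [-0.7, -0.3, 0.4]
grip_width: 36.8
finger_force: 0.1
```

```bash
python3 -m creep '0.0008 -0.0006 0 0 0 0.01 40;0.0006 -0.0006 0 0 0 0 40;0 0 0 0 0 0 40'
```

```text
time: 12.5
tool_pos: [513.3, 56.6, 196.2]
tcp_rot: [3.14, -0.001, -2.411]
contact_force: [-2.1, 1.9, 1.0]
grip_width: 37.0
finger_force: 1.7
```

```bash
python3 -m creep '0.0008 -0.0006 0 0 0 0.01 40;0.0006 -0.0006 0 0 0 0 40;0 0 0 0 0 0 40'
```

```text
time: 12.75
tool_pos: [514.3, 55.7, 196.1]
tcp_rot: [3.139, -0.001, -2.401]
contact_force: [-6.4, 4.5, 4.1]
grip_width: 36.6
finger_force: 3.4
```

Rest stop felt (about 7.8 N). I'll ease off, centre on the pin and rise.

```bash
python3 -m creep '-0.0007 0.0007 0 0 0 0 40;-0.0007 0.0007 0 0 0 0 40;-0.0007 0.0007 0 0 0 0 40;-0.0007 0.0007 0 0 0 0 40;-0.002 0.002 0 0 0 0 40;-0.002 0.002 0 0 0 0 40;-0.002 0.002 0 0 0 0 40;0 0 0 0 0 0 40'
python3 -m creep '0 0 0.008 0 0 0 40;0 0 0.01 0 0 0 40;0 0 0.02 0 0 0 40;0 0 0.02 0 0 0 40;0 0 0.02 0 0 0 40;0 0 0.02 0 0 0 40;0 0 0 0 0 0 40'
python3 -m creep '-0.03 0.03 0.01 0 0 0 40;-0.03 0.03 0.01 0 0 0 40;-0.03 0.03 0.01 0 0 0 40;-0.03 0.03 0 0 0 0 40;-0.02 0.04 0 0 0 0 40;0 0.04 0 0 0 0 40;0 0.04 0 0 0 0 40;0 0 0 0 0 0 40'
python3 - <<'E'
from h import *
import cv2
a=viewer.capture('top')[:,:,::-1];b=viewer.capture('side')[:,:,::-1]
cv2.imwrite("pics/end.png",cv2.hconcat([cv2.resize(a[170:330,200:360],(400,400)),cv2.resize(b[180:330,240:400],(400,400))]))
E
```

```text
time: 13.42
tool_pos: [506.1, 64.3, 196.3]
tcp_rot: [-3.142, 0.0, -2.401]
contact_force: [-0.3, 0.2, -0.1]
grip_width: 36.7
finger_force: 0.0
time: 14.0
tool_pos: [508.0, 63.9, 299.4]
tcp_rot: [-3.135, 0.006, -2.401]
contact_force: [-0.3, 0.1, 0.3]
grip_width: 36.2
finger_force: 0.0
time: 14.67
tool_pos: [371.3, 302.1, 323.3]
tcp_rot: [3.14, 0.003, -2.397]
contact_force: [-0.6, -0.8, -0.7]
grip_width: 36.6
finger_force: 0.0
```

View pics/end.png

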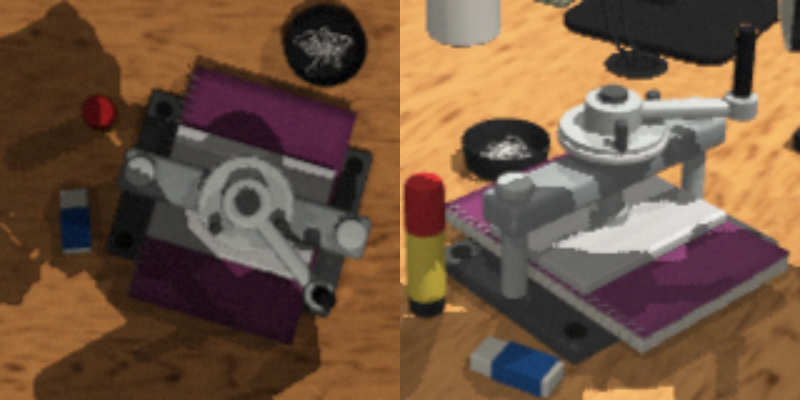

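The end picture shows the lever at its front-right rest stop (handle near (320,297) in the left crop). Glue stick, eraser and dish are where they were, and the arm is clear.

```bash
python3 -c "
from plant import order;print(order.close_job())"
```

```text
the job is handed in; nothing more can be done
None
```

The job is handed in, with no verdict returned: I held the clamp screw at about 8.4 N at the handle (roughly 0.75 N m) for over 2.5 s with a steady reading, then let off and left the lever at its rest stop, with the eraser, glue stick and dish looking unmoved in the final picture.

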